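# Weigh out the pickling vegetables

### The job

The part-full canister stands on the kitchen scale's sprung pan: add onions and garlic bulbs from the chopping board to the pan, or take some back, until the scale comes to rest with its pointer between the two lines on the gauge. Leave the canister standing on the pan and every vegetable that is not needed on the board, and do not push or tip the mill or the jar.

Things in the scene. Friction and masses are not known exactly. Their poses are not given: they have to be found in the camera images.
- scale: sprung kitchen scale, fixed to the worktop: cream housing 170 x 200 mm, 86 mm high, with an upright white gauge 162 mm high on its far (+x) side, 131 mm from the origin, 64 mm wide. Origin at the centre of the underside, x towards the gauge, z up
- pan: steel pan of the scale, 220 mm (x) by 260 mm (y) outside; floor 4 mm thick, rim 14 mm high and 4 mm thick. Origin at the centre of its underside, axes as the scale's; slides straight down without tilting. Preset spring: rests on its top stop, 150 mm above the worktop, until 420 g lies on it, then sinks 24.5 mm per further 100 g (at most 55 mm); swings die out in 1 s
- pointer (a point): centre of the black pointer bar, 34 mm wide and 3 mm thick, which rides with the pan in front (+x) of the gauge; at the height of the pan's underside
- mark_upper (a point): centre between the two ends of the upper black line (2 mm thick) on the gauge, 130 mm above the worktop
- mark_lower (a point): the same for the lower black line, 113 mm above the worktop, 17 mm under the upper one
- canister: lidded plain metal canister, 77 mm across, 70 mm tall, standing on the far (+x) middle of the pan, part full: weight unknown, 220 to 415 g. Origin at the centre of its underside, z up
- board: wooden chopping board, fixed, 230 mm (x) by 290 mm (y), 15 mm thick; the vegetables stand on it in two rows along its y, about 110 mm apart, 90 mm from one to the next. Origin at the centre of its underside, z up
- onion_a: brown onion standing on its flat root end, round, 66 mm across (widest 24 to 32 mm above its underside), 60 mm tall with a small tip; 120 to 145 g, each different; origin at the centre of its underside, z up
- onion_b: brown onion standing on its flat root end, round, 66 mm across (widest 24 to 32 mm above its underside), 60 mm tall with a small tip; 120 to 145 g, each different; origin at the centre of its underside, z up
- garlic_a: pale garlic bulb standing on its flat base, 46 mm across (widest 12 to 24 mm above its underside), narrowing to a 10 mm neck, 52 mm tall; 42 to 58 g, each different; origin at the centre of its underside, z up
- garlic_b: pale garlic bulb standing on its flat base, 46 mm across (widest 12 to 24 mm above its underside), narrowing to a 10 mm neck, 52 mm tall; 42 to 58 g, each different; origin at the centre of its underside, z up
- garlic_c: pale garlic bulb standing on its flat base, 46 mm across (widest 12 to 24 mm above its underside), narrowing to a 10 mm neck, 52 mm tall; 42 to 58 g, each different; origin at the centre of its underside, z up
- garlic_d: pale garlic bulb standing on its flat base, 46 mm across (widest 12 to 24 mm above its underside), narrowing to a 10 mm neck, 52 mm tall; 42 to 58 g, each different; origin at the centre of its underside, z up
- mill: bystander: dark wooden pepper mill, 52 mm across, 124 mm tall; origin at the centre of its underside
- jam_jar: bystander: closed jam jar, 68 mm across, 95 mm tall; origin at the centre of its underside
Not all that is in view belongs to the job. Leave any green look-alike of the onion_b alone.

How it is judged:
By the outcome, as a careful person would: the job done as asked, in the order asked, and still so for the second after the job is handed in, with the robot touching nothing.
It also fails if it takes over 67 s, if anything falls off the work surface, if the arm or the gripper's body presses on something with over 40 N, if the wrist force passes 120 N, or if a joint passes its speed limit or range.

### The arm

A 6-joint arm with a two-finger parallel gripper is mounted at the origin on the work surface. World frame = base frame: x ahead of the robot, y to its left, z up, the work surface at z = 0. Lengths are in mm, angles in degrees, forces in N, time in s.
With the tool pointing down it reaches from about 350 to 850 mm from the base axis. Payload 8.1 kg.
Tool frame: the origin (TCP) lies at the very end of the fingers, on their centre line; the grasp point (between the pads) lies 19 mm behind it (pinch_z is the z of the grasp point in the tool frame, in mm); z points along the fingers, y is the direction in which the jaws open and shut (so a half turn about z gives the same grasp; the last joint's range is limited). The gripper opens to 85 mm and grips with 20 to 120 N. Pads are 22 mm wide; open, the fingers measure 114 mm over their backs; the gripper's body (76 mm by 85 mm) begins 54 mm behind the grasp point. The pads swing forward as they close: fully open they stand 13 mm farther back than shut.
Start: joints at [-69.351, 7.471, 85.268, -0, 87.261, -4.893], TCP at [258.728, -541.355, 231.292] pointing down, gripper open.
Joint ranges: [-169.43, 169.43], [-51.17, 129.36], [1.28, 143.12], [-76.62, 256.62], [0, 156.53], [-152.29, 152.29]. Speed limits (degrees/s): [136.94, 136.94, 159.86, 180, 180, 180].

### API

Orientations are given as [roll, pitch, yaw] about the fixed x, y, z axes, in that order (R = Rz(yaw) Ry(pitch) Rx(roll)).
In Python, from bench import * gives the robot as it stands.
- The arm moves only by the shell command python3 -m creep 'ROWS' [FORCE]. ROWS is a JSON object of lists of equal length, an entry for each row: "translation": the shift along the tool's x, y, z in mm, a list of three; "rotation": the turn, a rotation vector about the tool's x, y, z in rad, a list of three; "claw": the finger opening in mm, from 0 to 85.4. In form: {"translation": [[dx, dy, dz], ...], "rotation": [[ax, ay, az], ...], "claw": [claw, ...]}. A call has 1 to 10 rows; each row shifts and turns the commanded pose from where the row before left it, along the tool's axes as they then stand; what a row does not reach is not made up. A row lasts 1/10 s, in which the tool goes at most 50 mm and 8.59 degrees, less where a joint would pass 70% of its speed; a pose out of reach is approached as far as the arm can. A call is refused whole if a number of a shift passes 50 or a number of a turn 0.15, either way. A call with a gripper value outside its range is refused whole. The fingers move at their own pace and stop on an object; FORCE is the grip in N (left out, the last holds). Time passes only in rows, so rows that do not move let the fingers close. It gives the time, the measured TCP pose, the force and the opening at its end, in the units of the state.
- sense(): the state, without advancing time (a new reading comes with each control period).
- snapshot(name): name is "side" or "top"; returns a dict with "frame" (400x640x3 uint8, red, green, blue), "intrinsics" (3x3 intrinsics, pixels), "extrinsics" (4x4, takes a point from camera to world coordinates). Camera axes: x right, y up, looking along -z (the intrinsics and any distortion apply to the point x, -y, -z); pixel columns grow to the right and rows downward; lengths in mm; the calibration is good to about 2 mm. A picture is of the moment at which its call begins. There is no depth.
- hand_in(): hands the job in, once; it reports no verdict.
The state is a dict: "time": time; "joint_pos": joint angles; "qd": joint speeds; "joint_efforts": joint torques, N m; "tool_pos": TCP position; "tcp_rot": TCP orientation; "ft_force": force on the tool from outside, world axes, zero at the start; "wrist_torque": the same for the moment, N m; "finger_gap": finger opening in mm.
Only numpy, scipy, OpenCV 4.12 (cv2) and the standard library are available. Lean on these libraries where they do the work, as an engineer would, in place of code of your own. Each camera call takes 0.05 s, during which the arm holds its last target.

## Working session

There is one attempt and no reset: what is moved stays moved. The work goes in short steps, Python scripts to look and compute and a shell command to move; the robot and the scene stay as the last step left them, time stands still between calls to the robot, and variables do not carry over. Pictures are saved under pics/ and viewed, and the job is handed in when it is done.

```bash
ls; mkdir -p pics; python3 - <<'E'
from bench import *
import cv2
print(sense())
for n in("side","top"):
    s=snapshot(n);cv2.imwrite(f"pics/{n}0.png",s["frame"][:,:,::-1]);print(n,s["intrinsics"],s["extrinsics"],[k for k in s])
E
```

```text
pics
{'time': 0.0, 'joint_pos': array([-6.93491001e+01,  7.51474150e+00,  8.53286622e+01, -1.67228305e-03,
        8.72612432e+01, -4.89325889e+00]), 'qd': array([-0.02089114, -0.04502749,  0.02204798,  0.00562791, -0.12963201,
        0.04524691]), 'joint_efforts': array([-1.61630825e-03, -5.69405794e+01, -5.00542510e+01, -1.95828816e-04,
        1.49499241e-02,  2.48646211e-05]), 'tool_pos': array([ 258.54062187, -540.83840074,  230.25416326]), 'tcp_rot': array([-1.79895592e+02, -7.26220396e-03,  2.55442336e+01]), 'ft_force': array([-0.21829754,  0.95101992,  0.36438296]), 'wrist_torque': array([-0.05909173,  0.00138559,  0.01581647]), 'finger_gap': 85.39850413367301}
side [[446.29042541   0.         321.34156013]
 [  0.         446.29042541 201.18470548]
 [  0.           0.           1.        ]] [[-9.62111596e-01  2.04489837e-01 -1.80347398e-01  3.99662883e+02]
 [-2.72520645e-01 -7.42055039e-01  6.12443317e-01  7.64035708e+02]
 [-8.58926144e-03  6.38387206e-01  7.69667460e-01  1.03179311e+03]
 [ 0.00000000e+00  0.00000000e+00  0.00000000e+00  1.00000000e+00]] ['frame', 'intrinsics', 'extrinsics']
top [[381.50108115   0.         320.59777947]
 [  0.         381.50108115 194.63180185]
 [  0.           0.           1.        ]] [[-2.96506912e-02  9.90026239e-01 -1.37727567e-01  5.03681199e+02]
 [-9.99406278e-01 -2.69443953e-02  2.14730330e-02  3.12589146e+01]
 [ 1.75478801e-02  1.38282486e-01  9.90237358e-01  9.03569522e+02]
 [ 0.00000000e+00  0.00000000e+00  0.00000000e+00  1.00000000e+00]] ['frame', 'intrinsics', 'extrinsics']
```

View pics/side0.png

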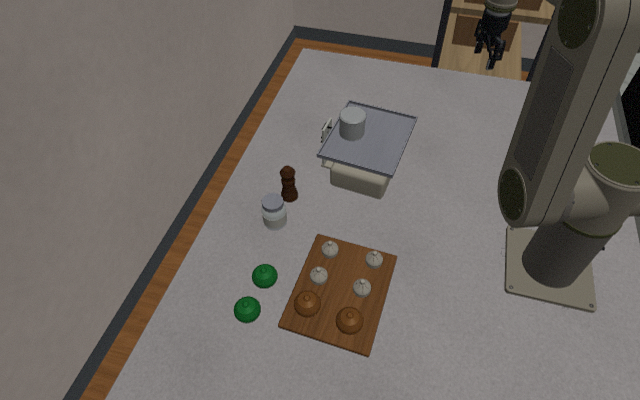

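View pics/top0.png

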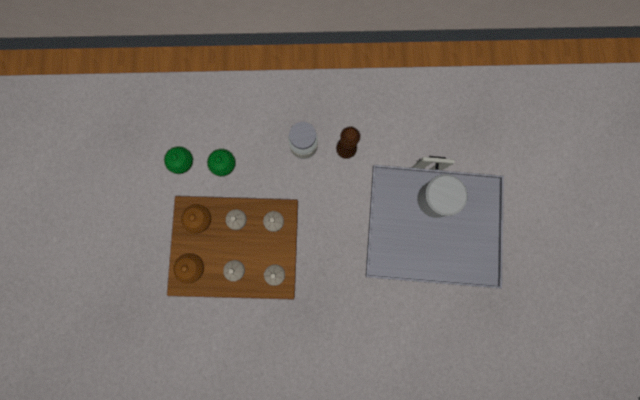

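The side view shows the board with 2 brown onions and 4 garlic bulbs at about (340,290). The pan and canister are at (368,138), the gauge edge at (328,128), and the jar and mill at (273,212) and (288,183). The top view shows the same objects. The two green look-alikes sit beside the board at (178,160) and (221,162). Next I'll measure positions.

```bash
cat > h.py <<'E'
from bench import *
import cv2, numpy as np
def ray(s,u,v):
    K=s["intrinsics"];E=s["extrinsics"]
    d=np.array([(u-K[0,2])/K[0,0],-(v-K[1,2])/K[1,1],-1.])
    return E[:3,3],E[:3,:3]@d
def onz(s,u,v,z):
    o,d=ray(s,u,v);return o+d*(z-o[2])/d[2]
def proj(s,p):
    E=s["extrinsics"];K=s["intrinsics"];c=E[:3,:3].T@(np.array(p,float)-E[:3,3])
    return K[0,0]*c[0]/-c[2]+K[0,2],K[1,1]*c[1]/c[2]+K[1,2]
def tri(s1,p1,s2,p2):
    o1,d1=ray(s1,*p1);o2,d2=ray(s2,*p2)
    t=np.linalg.lstsq(np.c_[d1,-d2],o2-o1,rcond=None)[0]
    a,b=o1+d1*t[0],o2+d2*t[1];return (a+b)/2,np.linalg.norm(a-b)
def blobs(m,lo=40,hi=5000):
    n,l,st,c=cv2.connectedComponentsWithStats(m.astype(np.uint8))
    return [(c[i],st[i]) for i in range(1,n) if lo<st[i][4]<hi]
E
python3 - <<'E'
from h import *
S={n:snapshot(n) for n in("side","top")}
for n,s in S.items():
    f=s["frame"];h=cv2.cvtColor(f,cv2.COLOR_RGB2HSV)
    print(n,h[270,185] if n=="top" else h[320,349],h[283,200] if n=="top" else h[250,350],h[219,236] if n=="top" else h[276,319])
    cv2.imwrite(f"pics/{n}z.png",cv2.resize(f[185:310,150:310] if n=="top" else f[225:360,270:410],None,fx=5 if n=="top" else 4,fy=4 if n=="side" else 4,interpolation=2)[:,:,::-1])
    roi=f[80:160,310:430] if n=="side" else f[140:300,350:520]
    cv2.imwrite(f"pics/{n}p.png",cv2.resize(roi,None,fx=6 if n=="side" else 3.5,fy=6 if n=="side" else 3.5,interpolation=2)[:,:,::-1])
E
```

```text
side [ 15 154 111] [ 14 156  98] [ 18  35 133]
top [ 15 165 111] [ 15 168 103] [ 18  44 104]
```

View pics/sidep.png

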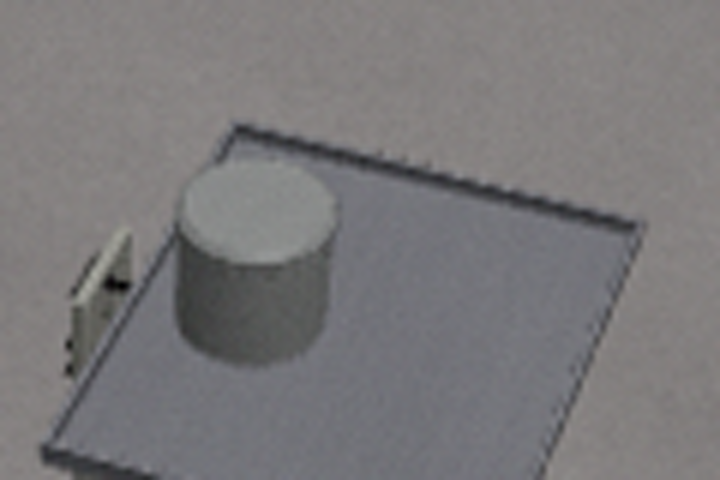

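View pics/topp.png

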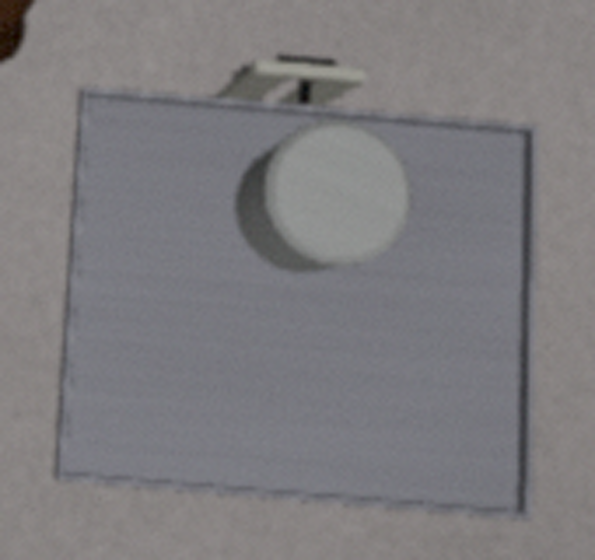

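View pics/sidez.png

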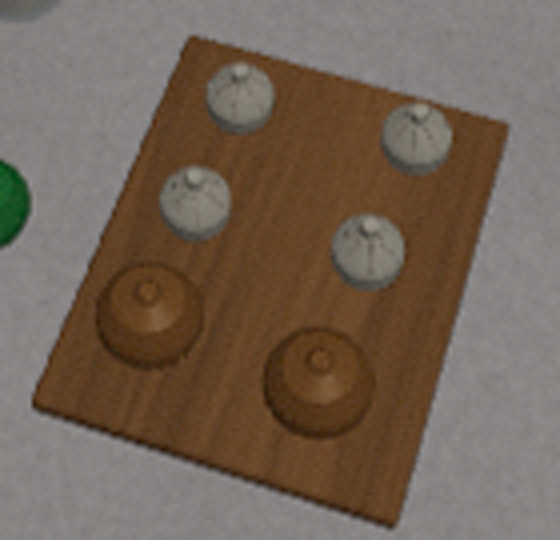

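The pan is at its top stop, and the gauge face is turned away from both cameras, so I'll read pan height from the rim corners instead. The garlic tips are clear, at about (330,242), (375,252), (318,269) and (362,280). The onion tips are at (307,297) and (350,314).

View pics/topz.png

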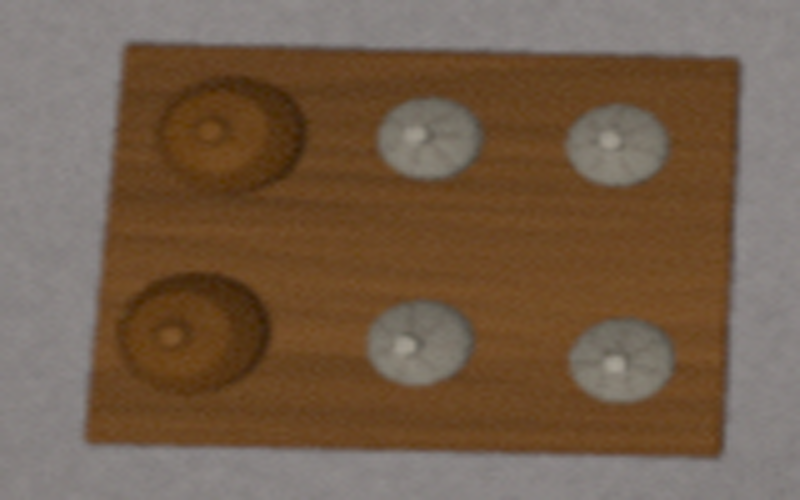

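```bash
python3 - <<'E'
from h import *
S={n:snapshot(n) for n in("side","top")}
for n,s in S.items():
    f=s["frame"];h=cv2.cvtColor(f,cv2.COLOR_RGB2HSV)
    board=cv2.morphologyEx(((h[...,1]>110)&(h[...,0]>8)&(h[...,0]<22)).astype(np.uint8),cv2.MORPH_CLOSE,np.ones((3,3)))
    m=np.zeros_like(board); cs,_=cv2.findContours(board,0,1)
    box=[c for c in cs if 3000<cv2.contourArea(c)<20000 and (cv2.boundingRect(c)[1]>150)]
    hull=cv2.convexHull(box[0]); q=cv2.boxPoints(cv2.minAreaRect(hull)); print(n,"board",[onz(s,u,v,15).round(0)[:2].tolist() for u,v in q])
    cv2.fillPoly(m,[hull],1)
    m=cv2.erode(m,np.ones((3,3)))
    for c,st in blobs((m>0)&(h[...,1]<85),40): print("garlic",c.round(1),st[2:],onz(s,*c,15+24).round(1))
    # red-ness ratio for onions
    r=f[...,0].astype(float)/(f[...,2]+1)
E
```

```text
side board [[634.0, 359.0], [642.0, 55.0], [380.0, 86.0], [409.0, 372.0]]
garlic [329.6 249.1] [ 18  18 239] [566.  127.2  39. ]
garlic [373.6 259.3] [ 18  18 252] [447.3 127.3  39. ]
garlic [318.4 275.4] [ 18  19 268] [572.9 211.6  39. ]
garlic [361.5 287.6] [ 18  19 277] [459.7 216.2  39. ]
top board [[409.0, 365.0], [634.0, 364.0], [617.0, 67.0], [391.0, 79.0]]
garlic [235.6 219.3] [ 21  21 336] [572.9 206.2  39. ]
garlic [273.1 221. ] [ 21  21 329] [566.7 121.8  39. ]
garlic [233.6 270.3] [ 21  21 350] [459.8 210.4  39. ]
garlic [274.1 274.7] [ 21  21 344] [447.4 121.1  39. ]
```

```bash
python3 - <<'E'
from h import *
S={n:snapshot(n) for n in("side","top")}
a,b=S["side"],S["top"]
T={'on_far':((306.7,297.5),(192.2,217.5)),'on_near':((349.8,314.5),(184.2,269.25)),
'g1_far_l':((318.2,269.5),(232.6,218.5)),'g2_far_r':((330,242.5),(271.8,220.2)),'g3_near_l':((362.2,280.5),(231,271.2)),'g4_near_r':((375,252),(272.8,276.2))}
for k,(p,q) in T.items():
    P,e=tri(a,p,b,q);print(k,P.round(1),round(e,1))
for k,q in {'on_far':(196.4,218.5),'on_near':(188.8,268.2)}.items(): print(k,onz(b,*q,43).round(1))
for q in [(235.6,219.3),(273.1,221),(233.6,270.3),(274.1,274.7)]: print(onz(b,*q,33).round(1))
# pan corners, rim top z=164
P={'farL':((310+43/6,80+452/6),(350+80/3.5,140+92/3.5)),'farR':((310+237/6,80+125/6),(350+531/3.5,140+130/3.5)),'nearR':((310+641/6,80+226/6),(350+525/3.5,140+515/3.5)),'nearL':((331+0,170),(350+57/3.5,140+478/3.5))}
for k,(p,q) in P.items():
    X,e=tri(a,p,b,q);print(k,X.round(1),round(e,1),onz(a,*p,164).round(1),onz(b,*q,164).round(1))
# canister top z=150+4+70=224
print('can',onz(a,310+258/6,80+212/6,224).round(1),onz(b,350+337/3.5,140+194/3.5,224).round(1))
for nm,p,q in [('jar',(273,201),(303,133)),('mill',(288,171),(350,135))]:
    X,e=tri(a,p,b,q);print(nm,X.round(1),e)
p0=np.array(onz(b,350+57/3.5,140+478/3.5,164));print(np.array(proj(a,p0)),np.array(proj(a,p0-[0,0,30])),np.array(proj(b,p0)),np.array(proj(b,p0-[0,0,30])))
E
```

```text
on_far [577.3 294.   70. ] 0.5
on_near [467.8 308.9  70.8] 2.0
g1_far_l [573.5 208.2  61.7] 0.9
g2_far_r [566.7 122.1  62.5] 0.2
g3_near_l [460.1 210.8  64.7] 1.5
g4_near_r [446.6 121.2  65. ] 1.1
on_far [576.9 293.   43. ]
on_near [467.6 308.   43. ]
[573.4 207.4  33. ]
[567.1 122.3  33. ]
[459.5 211.7  33. ]
[447.1 121.6  33. ]
farL [662.3 -91.8 153.7] 0.6 [659.  -81.7 164. ] [660.5 -90.1 164. ]
farR [ 632.4 -350.2  155.1] 2.0 [ 629.  -338.9  164. ] [ 631.8 -345.6  164. ]
nearR [ 417.3 -327.4  152.6] 0.8 [ 416.6 -313.5  164. ] [ 419.  -321.9  164. ]
nearL [524.6 -29.8 214.1] 159.1 [607.6 -37.9 164. ] [446.7 -67.1 164. ]
can [ 588.6 -202.3  224. ] [ 590.6 -210.7  224. ]
jar [752.   48.1  89. ] 5.942891779875282
mill [740.2 -53.3 108.5] 3.9250905074943954
[392.39597226 173.93627973] [391.13354646 181.5294164 ] [366.28571429 276.57142857] [364.2256071 275.4455205]
```

Tip heights fit a stand on the 15 mm board, though triangulated heights come out about 5 mm low. That is a camera bias, so I'll read the pan differentially. First I'll turn the tool to yaw 90°, so that tool x is +y, tool y is +x and tool z is down.

```bash
python3 -m creep '{"translation":[[0,0,0],[0,0,0],[0,0,0],[0,0,0],[0,0,0],[0,0,0],[0,0,0],[0,0,0]],"rotation":[[0,0,-0.1407],[0,0,-0.1407],[0,0,-0.1407],[0,0,-0.1407],[0,0,-0.1407],[0,0,-0.1407],[0,0,-0.1407],[0,0,-0.1407]],"claw":[85,85,85,85,85,85,85,85]}' 40
```

```text
time: 1.2
tool_pos: [258.7, -541.3, 231.3]
tcp_rot: [180.0, -0.0, 90.4]
ft_force: [-0.2, 0.2, -0.4]
finger_gap: 85.1
```

```bash
python3 -m creep '{"translation":[[45,11,0],[45,11,0],[45,11,0],[45,11,0],[45,11,0],[45,11,0],[45,11,0],[45,11,0],[45,11,0],[45,11,0]],"rotation":[[0,0,0],[0,0,0],[0,0,0],[0,0,0],[0,0,0],[0,0,0],[0,0,0],[0,0,0],[0,0,0],[0,0,0]],"claw":[85,85,85,85,85,85,85,85,85,85]}'
```

```text
time: 2.2
tool_pos: [368.6, -89.6, 231.7]
tcp_rot: [179.9, 0.0, 90.0]
ft_force: [0.6, 0.1, -0.0]
finger_gap: 85.0
```

```bash
python3 -m creep '{"translation":[[44,11,0],[44,11,0],[44,11,0],[44,11,0],[44,11,0],[44,11,0],[44,11,0],[44,11,0],[46,11,0],[0,0,0]],"rotation":[[0,0,0],[0,0,0],[0,0,0],[0,0,0],[0,0,0],[0,0,0],[0,0,0],[0,0,0],[0,0,0],[0,0,0]],"claw":[85,85,85,85,85,85,85,85,85,85]}'; python3 - <<'E'
from h import *
for n in("side","top"):
    s=snapshot(n);f=s["frame"];r=f[190:370,230:450] if n=="side" else f[170:320,130:330]
    cv2.imwrite(f"pics/{n}1.png",cv2.resize(r,None,fx=3,fy=3)[:,:,::-1])
E
```

```text
time: 3.2
tool_pos: [466.8, 311.3, 229.6]
tcp_rot: [-179.9, -0.0, 90.3]
ft_force: [-0.8, -0.8, -0.6]
finger_gap: 85.2
```

View pics/top1.png

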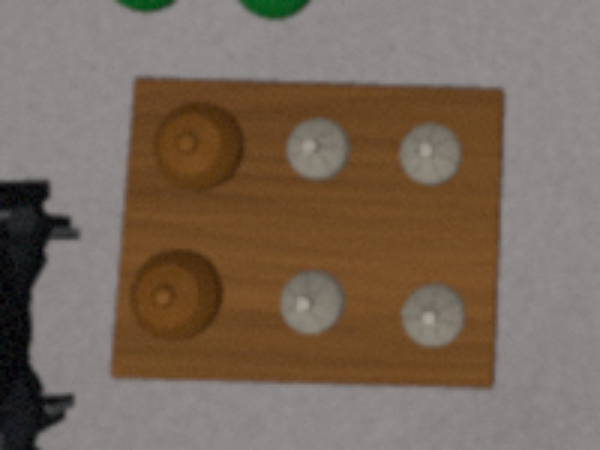

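View pics/side1.png

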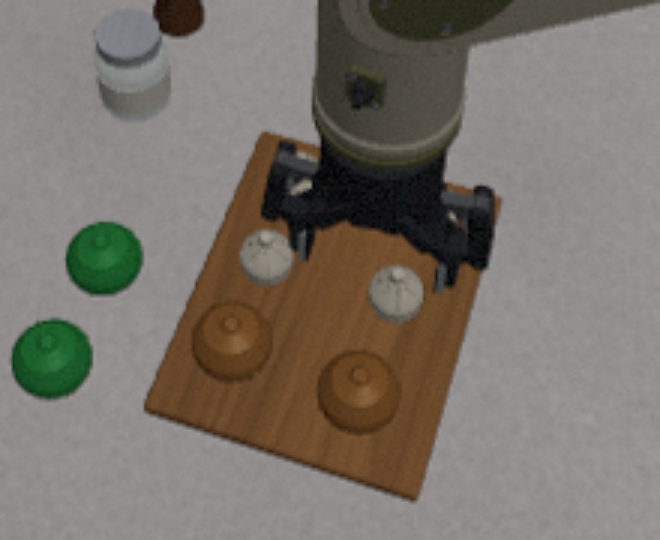

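The top view shows the open fingers at about (155,248) and (152,305). In the side view the fingertips are at (331,275) and (376,286). I'll check those against the projected TCP to gauge the camera bias.

```bash
python3 - <<'E'
from h import *
S={n:snapshot(n) for n in("side","top")}
t=sense()["tool_pos"];print(t)
for n,s in S.items():
    for dx in(42.5,-42.5): print(n,np.round(proj(s,t+[dx,0,13]),1))
a,b=S["side"],S["top"]
for p,q in [((331,275),(155,248)),((376.3,286),(153,304))]: print(tri(a,p,b,q))
E
```

```text
[467.14744853 306.01130048 231.37282102]
side [334.  270.3]
side [375.2 280.2]
top [151.9 249.2]
top [150.3 300.7]
(array([513.46517823, 308.28504235, 227.0516236 ]), np.float64(3.5051897794685445))
(array([418.7104665 , 308.51781615, 227.69831854]), np.float64(3.434176049981381))
```

```bash
python3 -m creep '{"translation":[[2,0,40],[0,0,40],[0,0,40],[0,0,35],[0,0,30],[0,0,20],[0,0,10],[0,0,0],[0,0,0]],"rotation":[[0,0,0],[0,0,0],[0,0,0],[0,0,0],[0,0,0],[0,0,0],[0,0,0],[0,0,0],[0,0,0]],"claw":[85,85,85,85,85,85,85,85,60]}' 40
python3 -m creep '{"translation":[[0,0,0],[0,0,0],[0,0,0],[0,0,0],[0,0,0]],"rotation":[[0,0,0],[0,0,0],[0,0,0],[0,0,0],[0,0,0]],"claw":[50,50,50,50,50]}' 40
```

```text
time: 4.3
tool_pos: [468.2, 308.7, 17.8]
tcp_rot: [179.9, -0.1, 90.0]
ft_force: [0.9, 0.6, 0.5]
finger_gap: 72.8
time: 4.8
tool_pos: [468.8, 309.4, 18.7]
tcp_rot: [179.8, -0.1, 90.0]
ft_force: [-1.1, -2.7, 8.3]
finger_gap: 64.1
```

```bash
python3 -m creep '{"translation":[[0,0,-5],[0,0,-10],[0,0,-30],[0,0,-50],[0,0,-50],[0,0,-50],[0,0,-25],[0,0,0]],"rotation":[[0,0,0],[0,0,0],[0,0,0],[0,0,0],[0,0,0],[0,0,0],[0,0,0],[0,0,0]],"claw":[50,50,50,50,50,50,50,50]}' 40
python3 - <<'E'
from h import *
s=snapshot("side");cv2.imwrite("pics/side2.png",cv2.resize(s["frame"][150:370,230:450],None,fx=2.5,fy=2.5)[:,:,::-1]);print(sense()["ft_force"])
E
```

```text
time: 5.6
tool_pos: [469.6, 310.2, 243.5]
tcp_rot: [179.5, -0.3, 90.0]
ft_force: [0.2, -0.2, -1.0]
finger_gap: 64.2
[ 0.39269087  0.02492417 -0.67357383]
```

View pics/side2.png

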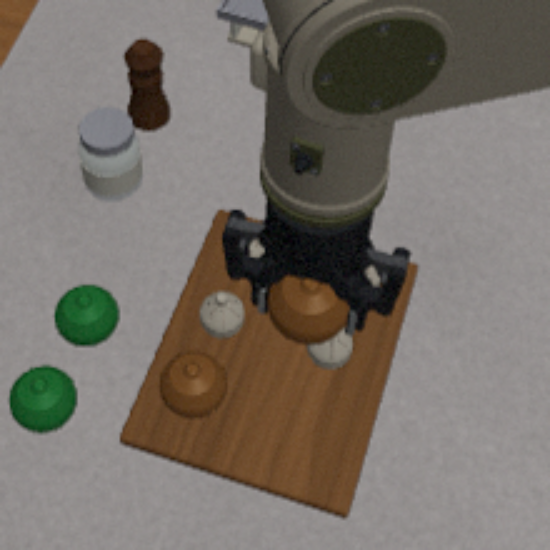

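The onion is held. Now carrying it to the pan slot at (508,-127).

```bash
python3 -m creep '{"translation":[[-45,4,0],[-45,4,0],[-45,4,0],[-45,4,0],[-45,4,0],[-45,4,0],[-45,4,0],[-45,4,0],[-45,4,0],[-31,4,0]],"rotation":[[0,0,0],[0,0,0],[0,0,0],[0,0,0],[0,0,0],[0,0,0],[0,0,0],[0,0,0],[0,0,0],[0,0,0]],"claw":[50,50,50,50,50,50,50,50,50,50]}'
python3 -m creep '{"translation":[[0,0,25],[0,0,25],[0,0,15],[0,0,8],[0,0,4],[0,0,0],[0,0,0]],"rotation":[[0,0,0],[0,0,0],[0,0,0],[0,0,0],[0,0,0],[0,0,0],[0,0,0]],"claw":[50,50,50,50,50,50,50]}'
python3 - <<'E'
from h import *
for n in("side","top"):
    s=snapshot(n);f=s["frame"];r=f[60:240,270:470] if n=="side" else f[140:320,330:530]
    cv2.imwrite(f"pics/{n}3.png",cv2.resize(r,None,fx=3,fy=3)[:,:,::-1])
E
```

```text
time: 6.65
tool_pos: [506.1, -129.6, 234.3]
tcp_rot: [-179.8, -0.0, 89.9]
ft_force: [0.2, 0.8, -2.1]
finger_gap: 64.2
time: 7.35
tool_pos: [508.2, -127.2, 160.4]
tcp_rot: [179.9, 0.0, 90.1]
ft_force: [0.6, -0.5, -1.2]
finger_gap: 64.1
```

View pics/top3.png

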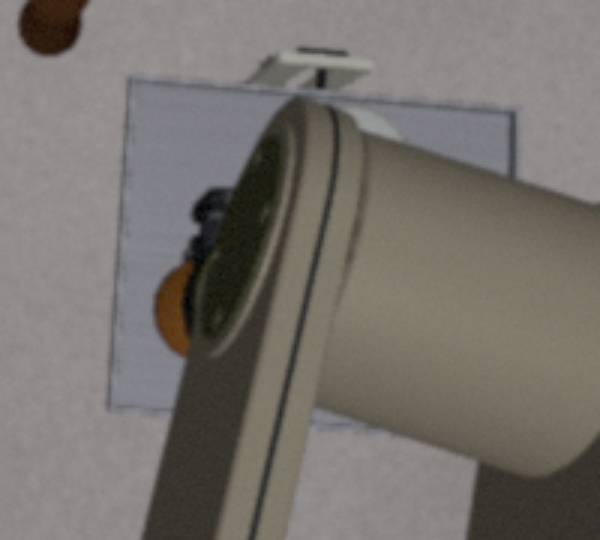

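View pics/side3.png

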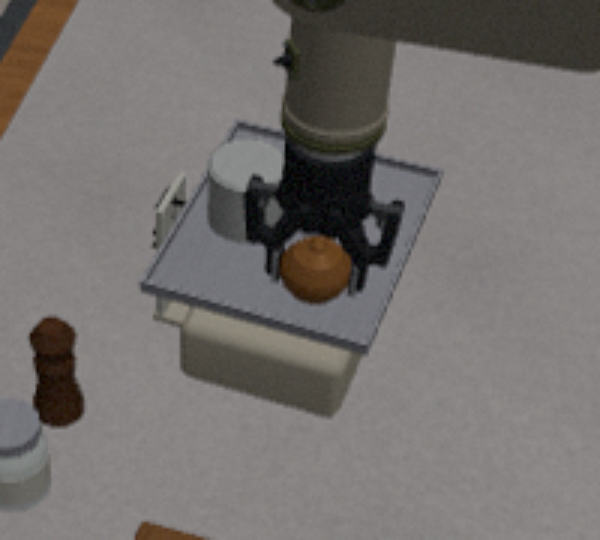

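```bash
python3 -m creep '{"translation":[[0,0,2],[0,0,2],[0,0,2],[0,0,2],[0,0,0]],"rotation":[[0,0,0],[0,0,0],[0,0,0],[0,0,0],[0,0,0]],"claw":[50,50,50,50,50]}'
python3 -m creep '{"translation":[[0,0,0],[0,0,0],[0,0,0],[0,0,-10],[0,0,-30],[0,0,-40],[50,0,0],[50,0,0],[50,0,0],[50,0,0]],"rotation":[[0,0,0],[0,0,0],[0,0,0],[0,0,0],[0,0,0],[0,0,0],[0,0,0],[0,0,0],[0,0,0],[0,0,0]],"claw":[70,79,79,79,79,79,79,79,79,79]}'
python3 - <<'E'
from h import *
for n in("side","top"):
    s=snapshot(n);f=s["frame"];r=f[80:200,310:430] if n=="side" else f[140:300,350:520]
    cv2.imwrite(f"pics/{n}4.png",cv2.resize(r,None,fx=4.5,fy=4.5)[:,:,::-1])
    np.save(f"{n}4.npy",f)
E
```

```text
time: 7.95
tool_pos: [507.3, -127.1, 150.9]
tcp_rot: [-180.0, -0.0, 90.0]
ft_force: [0.7, 0.5, -0.5]
finger_gap: 64.5
time: 8.95
tool_pos: [507.3, 74.5, 232.6]
tcp_rot: [179.9, -0.0, 90.0]
ft_force: [1.0, -1.0, -0.6]
finger_gap: 78.7
```

View pics/side4.png

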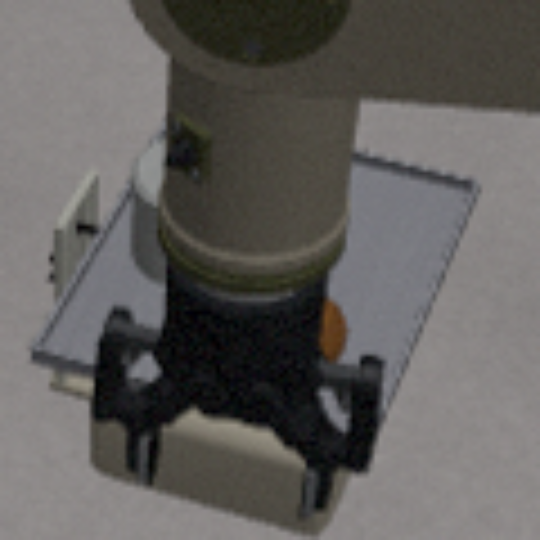

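View pics/top4.png

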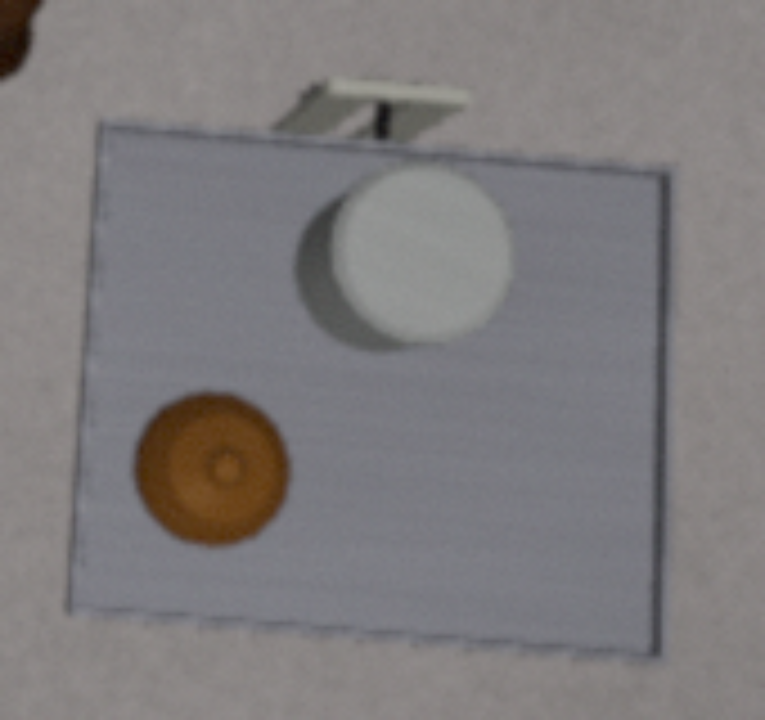

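The onion stands on the pan at top px (397,244). The pan's rim corner in the side view moved about 4 px down, from (317.2,155.3) to (317.1,159.3), so the pan has sunk roughly 15 mm. One garlic should bring it into the band. I'll move over garlic_near_right and measure the settled pan.

```bash
python3 -m creep '{"translation":[[25,-30,0],[24,-30,0],[0,0,0],[0,0,0],[0,0,0],[0,0,0]],"rotation":[[0,0,0],[0,0,0],[0,0,0],[0,0,0],[0,0,0],[0,0,0]],"claw":[79,79,79,79,79,79]}'
cat >> h.py <<'E'
def pan(tag):
    # vertical (sink) of the pan from image shifts of canister top / pan edge against picture 0
    for n in("side","top"):
        s=snapshot(n);f=s["frame"];cv2.imwrite(f"pics/{n}_{tag}.png",f[:,:,::-1])
        r=f[80:200,300:430] if n=="side" else f[140:300,350:520]
        cv2.imwrite(f"pics/{n}_{tag}z.png",cv2.resize(r,None,fx=4.5,fy=4.5)[:,:,::-1])
        g0=cv2.imread(f"pics/{n}0.png",0).astype(np.float32);g=cv2.cvtColor(f,cv2.COLOR_RGB2GRAY).astype(np.float32)
        P=[("farL",(660.5,-91)),("farR",(632,-347)),("nearR",(418,-323)),("nearL",(446,-68))]
        for k,(x,y) in P:
            u,v=proj(s,(x,y,156));w=9;u0,v0=int(round(u)),int(round(v))
            u1,v1=proj(s,(x,y,126));J=np.array([u1-u,v1-v])/30
            T=g0[v0-w:v0+w+1,u0-w:u0+w+1]
            R=g[v0-w-12:v0+w+13,u0-w-12:u0+w+13]
            m=cv2.matchTemplate(R,T,cv2.TM_CCOEFF_NORMED);_,mx,_,(c,rr)=cv2.minMaxLoc(m)
            def sub(a,b,cc):
                d=a-2*b+cc;return 0 if d==0 else .5*(a-cc)/d
            dx=c-12+(sub(m[rr,c-1],m[rr,c],m[rr,c+1]) if 0<c<24 else 0);dy=rr-12+(sub(m[rr-1,c],m[rr,c],m[rr+1,c]) if 0<rr<24 else 0)
            print(n,k,"score %.2f shift %.2f %.2f  sink %.1f  J %s"%(mx,dx,dy,(np.array([dx,dy])@J)/(J@J),J.round(3)))
E
python3 -c "
from h import *
pan('5');print(sense()['tool_pos'])"
```

```text
time: 9.65
tool_pos: [448.0, 121.0, 231.6]
tcp_rot: [180.0, 0.0, 90.0]
ft_force: [-0.0, -0.1, -0.0]
finger_gap: 78.9
side farL score 0.90 shift -0.06 3.16  sink 12.5  J [0.005 0.253]
side farR score 0.92 shift -0.22 3.38  sink 13.3  J [-0.012  0.255]
side nearR score 0.40 shift 4.20 -12.00  sink -48.3  J [-0.051  0.256]
side nearL score 0.61 shift 12.00 -4.37  sink -24.8  J [-0.042  0.251]
top farL score 0.96 shift -0.94 1.23  sink 12.4  J [-0.073  0.101]
top farR score 0.98 shift -3.07 1.17  sink 13.3  J [-0.232  0.087]
top nearR score 0.94 shift -3.16 -0.66  sink 13.2  J [-0.239 -0.051]
top nearL score 0.88 shift -0.88 -0.33  sink 12.0  J [-0.068 -0.037]
[447.81267549 121.08343204 231.3190188 ]
```

View pics/side_5z.png

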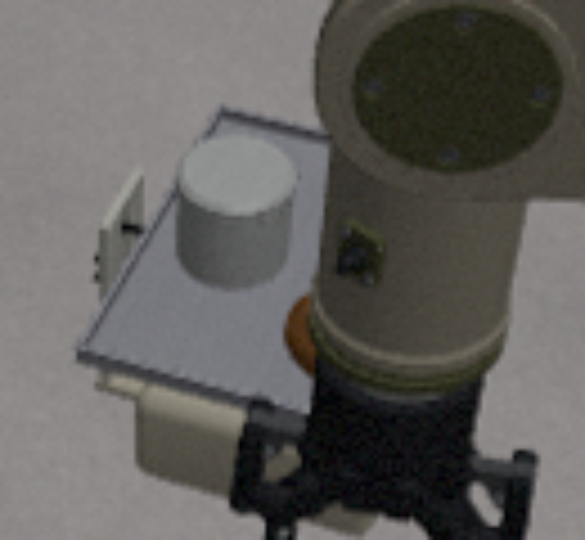

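All six usable readings agree that the pan has sunk about 13 mm, which is 53 g over the preload. It needs 22.5–34.5 mm, so one garlic (+10 to 14 mm) should do. Picking up this one.

```bash
python3 -m creep '{"translation":[[0,0,40],[0,0,40],[0,0,40],[0,0,35],[0,0,30],[0,0,20],[0,0,10],[0,0,0],[0,0,0]],"rotation":[[0,0,0],[0,0,0],[0,0,0],[0,0,0],[0,0,0],[0,0,0],[0,0,0],[0,0,0],[0,0,0]],"claw":[79,79,79,79,79,79,79,79,60]}' 30
python3 -m creep '{"translation":[[0,0,0],[0,0,0],[0,0,0],[0,0,0],[0,0,0],[0,0,0]],"rotation":[[0,0,0],[0,0,0],[0,0,0],[0,0,0],[0,0,0],[0,0,0]],"claw":[35,35,35,35,35,35]}' 30
```

```text
time: 10.65
tool_pos: [448.2, 121.7, 17.2]
tcp_rot: [179.9, -0.0, 90.0]
ft_force: [-1.1, 0.7, 0.5]
finger_gap: 66.4
time: 11.25
tool_pos: [448.9, 122.0, 18.0]
tcp_rot: [179.8, -0.0, 90.0]
ft_force: [-0.2, -1.0, 6.7]
finger_gap: 44.4
```

```bash
python3 -m creep '{"translation":[[0,0,-5],[0,0,-10],[0,0,-30],[0,0,-50],[0,0,-50],[0,0,-50],[0,0,-20],[0,0,0]],"rotation":[[0,0,0],[0,0,0],[0,0,0],[0,0,0],[0,0,0],[0,0,0],[0,0,0],[0,0,0]],"claw":[35,35,35,35,35,35,35,35]}' 30
python3 - <<'E'
from h import *
s=snapshot("side");cv2.imwrite("pics/side6.png",cv2.resize(s["frame"][150:370,230:450],None,fx=2.5,fy=2.5)[:,:,::-1])
E
```

```text
time: 12.05
tool_pos: [449.6, 122.2, 237.0]
tcp_rot: [179.5, -0.1, 90.0]
ft_force: [-0.1, 0.2, -0.8]
finger_gap: 44.4
```

View pics/side6.png

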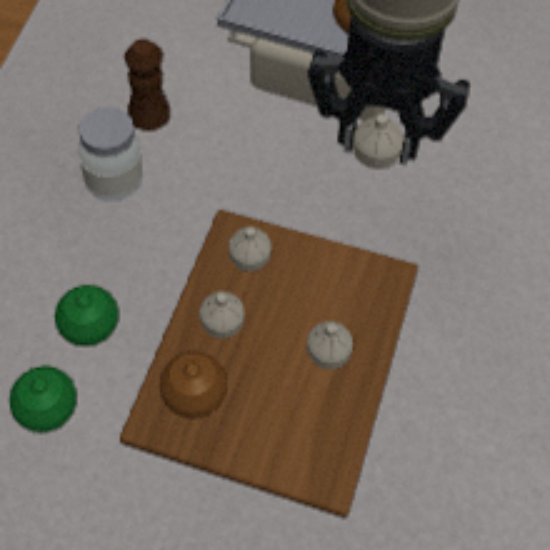

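```bash
python3 -m creep '{"translation":[[-40,6,0],[-40,6,0],[-40,6,0],[-40,6,0],[-40,6,0],[-40,6,0],[-40,6,0],[-42,5,0],[0,0,0]],"rotation":[[0,0,0],[0,0,0],[0,0,0],[0,0,0],[0,0,0],[0,0,0],[0,0,0],[0,0,0],[0,0,0]],"claw":[35,35,35,35,35,35,35,35,35]}' 30
python3 -m creep '{"translation":[[0,0,30],[0,0,25],[0,0,15],[0,0,8],[0,0,6],[0,0,3],[0,0,3],[0,0,1],[0,0,0],[0,0,0]],"rotation":[[0,0,0],[0,0,0],[0,0,0],[0,0,0],[0,0,0],[0,0,0],[0,0,0],[0,0,0],[0,0,0],[0,0,0]],"claw":[35,35,35,35,35,35,35,35,35,35]}' 30
python3 - <<'E'
from h import *
s=snapshot("side");cv2.imwrite("pics/side7.png",cv2.resize(s["frame"][80:200,310:430],None,fx=4.5,fy=4.5)[:,:,::-1])
E
```

```text
time: 13.0
tool_pos: [493.2, -204.2, 228.9]
tcp_rot: [-179.8, 0.0, 89.8]
ft_force: [-0.4, -0.1, -0.2]
finger_gap: 44.4
time: 14.0
tool_pos: [494.8, -200.4, 140.8]
tcp_rot: [180.0, 0.0, 90.0]
ft_force: [-0.6, 0.2, 0.1]
finger_gap: 44.5
```

View pics/side7.png

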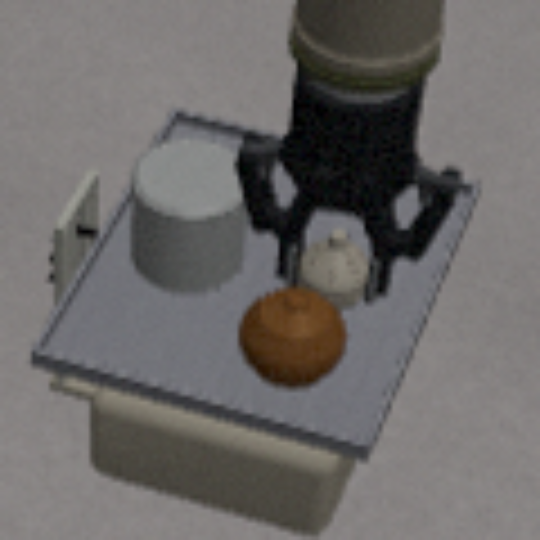

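The garlic sits at about (384,140), clear of the canister and the onion. Releasing it.

```bash
python3 -m creep '{"translation":[[0,0,2],[0,0,0],[0,0,0],[0,0,-10],[0,0,-30],[0,0,-50],[45,0,0],[45,0,0],[45,0,0],[45,0,0]],"rotation":[[0,0,0],[0,0,0],[0,0,0],[0,0,0],[0,0,0],[0,0,0],[0,0,0],[0,0,0],[0,0,0],[0,0,0]],"claw":[35,50,58,58,58,58,58,58,58,58]}' 30
python3 -m creep '{"translation":[[45,-10,0],[45,-10,0],[45,-10,0],[0,0,0],[0,0,0],[0,0,0]],"rotation":[[0,0,0],[0,0,0],[0,0,0],[0,0,0],[0,0,0],[0,0,0]],"claw":[79,79,79,79,79,79]}' 30
python3 -c "
from h import *
pan('8');print(sense()['tool_pos'])"
```

```text
time: 15.05
tool_pos: [494.5, -18.7, 229.6]
tcp_rot: [179.9, 0.0, 90.0]
ft_force: [1.3, -0.1, -0.2]
finger_gap: 58.2
time: 15.65
tool_pos: [464.8, 114.0, 228.8]
tcp_rot: [180.0, 0.0, 90.0]
ft_force: [0.6, -0.0, 0.4]
finger_gap: 79.1
side farL score 0.86 shift -0.09 6.43  sink 25.4  J [0.005 0.253]
side farR score 0.90 shift -0.17 6.56  sink 25.7  J [-0.012  0.255]
side nearR score 0.40 shift -10.01 12.00  sink 52.7  J [-0.051  0.256]
side nearL score 0.66 shift 6.60 -12.00  sink -50.9  J [-0.042  0.251]
top farL score 0.93 shift -1.82 2.57  sink 25.3  J [-0.073  0.101]
top farR score 0.97 shift -5.97 2.20  sink 25.6  J [-0.232  0.087]
top nearR score 0.95 shift -6.12 -1.20  sink 25.5  J [-0.239 -0.051]
top nearL score 0.88 shift -1.77 -1.02  sink 26.3  J [-0.068 -0.037]
[464.78036959 113.47853577 228.5390924 ]
```

View pics/side_8z.png

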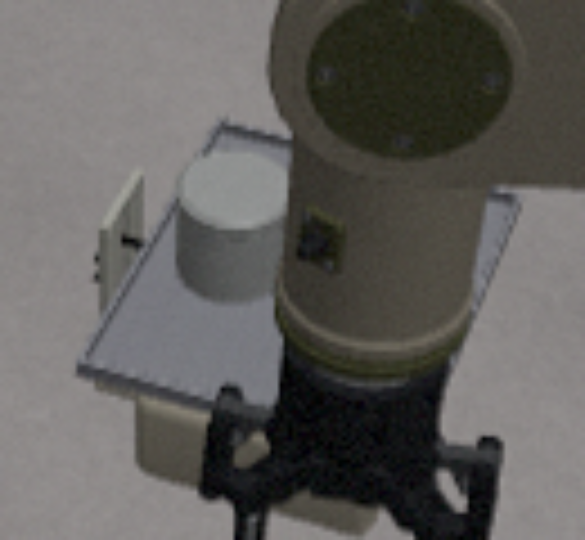

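View pics/top_8z.png

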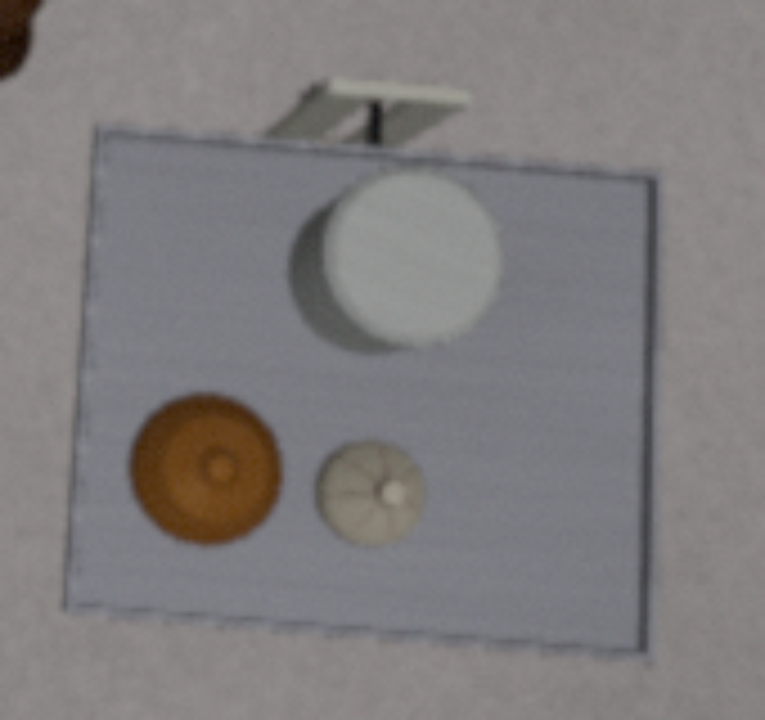

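The pan holds the onion at top px (396,244) and the garlic at (432,250), with the canister upright. The sink reads 25.5 mm, so the pointer is at about 124.5 mm, inside 113–130. I'll recheck after it settles. I'll also compare the rim and the fixed gauge top (162 mm) by triangulation, as an absolute check on the top-stop reference.

```bash
python3 -m creep '{"translation":[[40,0,-10],[40,0,-10],[40,0,-10],[0,0,0],[0,0,0],[0,0,0],[0,0,0],[0,0,0],[0,0,0],[0,0,0]],"rotation":[[0,0,0],[0,0,0],[0,0,0],[0,0,0],[0,0,0],[0,0,0],[0,0,0],[0,0,0],[0,0,0],[0,0,0]],"claw":[79,79,79,79,79,79,79,79,79,79]}' 30
python3 -c "
from h import *
pan('9')
a,b=snapshot('side'),snapshot('top')
print('gauge top',tri(a,(310+70/6,80+295/6),b,(350+262/3.5,140+66/3.5)),tri(a,(310+128/6,80+230/6),b,(350+367/3.5,140+72/3.5)))
cv2.imwrite('pics/full.png',np.vstack([a['frame'][:300],b['frame'][100:400]])[:,:,::-1])"
```

```text
time: 16.75
tool_pos: [464.3, 234.4, 258.3]
tcp_rot: [-180.0, -0.0, 90.0]
ft_force: [-1.4, -0.2, -0.7]
finger_gap: 78.8
side farL score 0.86 shift -0.08 6.43  sink 25.4  J [0.005 0.253]
side farR score 0.35 shift -12.00 8.81  sink 36.7  J [-0.012  0.255]
side nearR score 0.60 shift -1.57 6.74  sink 26.5  J [-0.051  0.256]
side nearL score 0.66 shift 2.15 12.00  sink 45.2  J [-0.042  0.251]
top farL score 0.93 shift -1.81 2.52  sink 24.9  J [-0.073  0.101]
top farR score 0.97 shift -5.95 2.21  sink 25.6  J [-0.232  0.087]
top nearR score 0.95 shift -6.12 -1.22  sink 25.5  J [-0.239 -0.051]
top nearL score 0.89 shift -1.78 -1.02  sink 26.6  J [-0.068 -0.037]
gauge top (array([ 676.53811707, -196.70555133,  157.09539695]), np.float64(4.110287413629967)) (array([ 668.5113733 , -260.08947817,  150.00847456]), np.float64(4.77322358784643))
```

View pics/full.png

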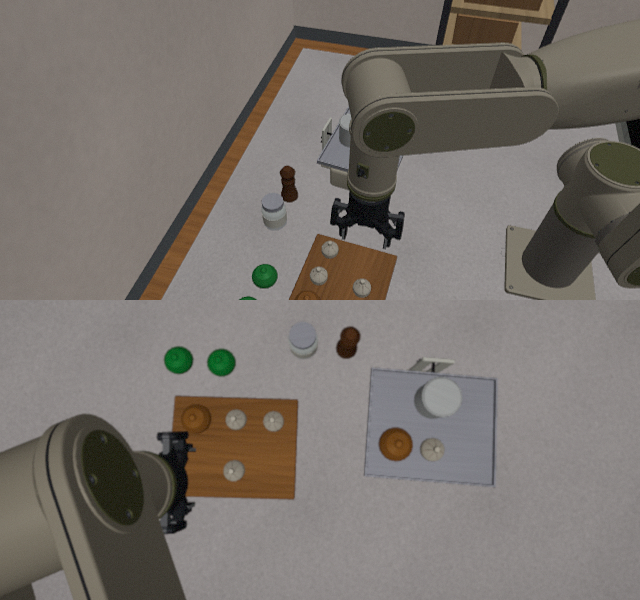

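The reading is settled and unchanged at 25.5 mm. The fixed gauge top triangulates about 8 mm low, the same bias as the rim, so the 150 mm start reference holds. The mill, jar, green look-alikes and the four spare vegetables are undisturbed. Handing in.

```bash
python3 -c "
from bench import *
print(sense()['time']);print(hand_in())"
```

```text
16.95
the job is handed in; nothing more can be done
None
```

I put one onion and one garlic bulb on the pan, the ones nearer the robot at opposite ends of the board. The job was handed in at about 17 s, within the 67 s limit.

- **Pointer:** The pan sank about 13 mm with the onion and settled at about 25.5 mm with the garlic. That puts the pointer at about 124.5 mm, between the lines at 113 and 130 mm. Two readings about 1 s apart agreed.
- **How it was read:** The gauge face is turned away from both cameras, so I worked from how far the pan's rim corners had dropped rather than reading the pointer directly.
- **Readings that disagreed:** Heights triangulated from the two cameras came out 5–10 mm low, and the fixed gauge top was low by about the same amount. I therefore used only the drop measured from the 150 mm top stop. Corners hidden behind the arm gave false matches and were ignored.
- **The rest:** The canister stands on the pan and the other four vegetables are on the board. The mill, the jar and the green look-alikes were not touched.

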